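# Free the petal die with the forked key

## Task

Take the purple forked key out of its stand, straddle the spring pin of the die shoe with it and gently press the red collar sideways, away from the die, until the pin lets go and the brass petal die rises fully. Put the key back upright in its stand, then lift the die out and set it down gently, upright, in the plywood tray. Work the pin with the key only, never force it, and leave the glue bottle, flower jar and bone folder where they are.

Things in the scene. Friction and masses are not known exactly. Their poses are not given: they have to be found in the camera images.
- shoe: Fixed green die shoe: base plate 110 x 200 x 12 mm, from y=-135 to y=+65 mm; origin on the table directly below the seated die's centre. Steel guides, 59 (x) x 47 (y) mm outside, reach 44 mm above the table round the die. A horizontal steel pin, 7 mm diameter, lies along the shoe's y, 28.5 mm above the table, from inside the die out through a 19 mm gap in the -y guide wall.
- shoe_zone (a point): Middle of the stretch of pin where the red collar sits (disc 24 mm diameter, 5 mm thick). The collar is clamped to the pin at a place that differs each time and is not measured: its face towards the die lies within 12 mm either way of this point along shoe y. Press that face towards shoe -y to withdraw the pin. Needs feel: the spring starts at 3.2 N and grows 0.8 N per mm, plus up to 2 N friction.
- shoe_housing (a point): Die-side face of the green spring housing (44 mm wide, 42 mm high above the table, 30 mm deep), on the pin's axis. The pin frees the die after 7 to 10 mm of travel (about 10 N) and meets a solid stop at 13.5 mm (14 N). Pressing to about 13 N is right; more than 22 N bends the pin.
- shoe_seat (a point): Centre of the damped lifter pad under the die, pressed down: 20 mm above the table, fixed to the shoe (does not move with the pad). Once the pin is out, the pad raises the die 15 mm in one to two seconds; keep the pin held back until it is fully up. After that the pin may spring back underneath the die, which stays up, loose in its guides.
- shoe_pin (a point): Point on the pin's axis in the bare part of the pin between the die and the collar: 38 mm from the die centre towards shoe -y, 28.5 mm above the table, axes as the shoe. At least 12 mm from the collar and 14 mm from the guide wall.
- die_center (a point): Centre of the die (half-way up its 60 mm height); z along the die's upright axis, x and y as the shoe's when seated. The brass body is 40 (x) x 36 (y) x 30 mm; on it stands a peach square grip 24 x 24 x 30 mm (from 0 to 30 mm above this point), to be grasped. Weighs about 80 g. This point is 50 mm above the table when locked, 65 mm when risen; a tunnel low in the body holds the pin.
- key_center (a point): Centre of the forked key, half-way up its 95 mm height, z upwards. From its lower end: two steel prongs 6 mm wide, 8 mm thick (y) with a slot 12 mm wide (x) and 20 mm deep between them, open below; a blade 24 x 8 mm up to 30 mm; a white flange 36 x 26 mm from 30 to 35 mm; a purple grip 20 x 20 mm from 35 to 95 mm. The fork's flat lies in the x-z plane, so it straddles a bar lying along the key's y. Weighs 70 g.
- stand_slot (a point): Centre of the slot mouth in the top of the fixed wooden stand (90 x 70 x 40 mm), 40 mm above the table. The slot is 30 (x) x 14 (y) mm and 34 mm deep; fully home, the key hangs by its flange on the stand's top, prong tips 30 mm down the slot, key centre 17.5 mm above this point. x and y as the key's.
- tray_floor (a point): Centre of the inner floor of the fixed open plywood tray, 120 x 120 x 30 mm outside, 5 mm walls and floor, 5 mm above the table.
- glue_center (a point): Middle of a standing amber glue bottle with purple band and pale cap, 43 mm diameter, 116 mm high. A bystander.
- jar_center (a point): Middle of a glass jar, 66 mm diameter, 85 mm high, with flowers up to 155 mm high and 45 mm from its axis. A bystander.
- folder_center (a point): Middle of a cream bone folder lying flat along its y, 22 x 150 x 6 mm. A bystander.
- key: The whole forked key; origin at the centre of its prong tips, 47.5 mm below its centre.
- die: The whole die; origin at the centre of its underside, 30 mm below its centre.
- tray: The whole tray; origin on the table under its centre.
There are look-alikes about, which are no part of the job. Of the things like the die, leave any that is blue or turquoise; of the rest the smaller one is meant.

How it is judged:
By the outcome, as a careful person would: the job done as asked, in the order asked, and still so for the second after the job is handed in, with the robot touching nothing.
It also fails if it takes over 72 s, if anything falls off the work surface, if the arm or the gripper's body presses on something with over 40 N, if the wrist force passes 120 N, or if a joint passes its speed limit or range.

## Robot

A 7-joint arm with a two-finger parallel gripper is mounted at the origin on the work surface. World frame = base frame: x ahead of the robot, y to its left, z up, the work surface at z = 0. Lengths are in m, angles in rad, forces in N, time in s.
With the tool pointing down it reaches from about 0.425 to 0.975 m from the base axis. Payload 16.7 kg.
Tool frame: the origin (TCP) lies midway between the tips of the shut fingers; the grasp point (between the pads) lies 19 mm behind it; z points along the fingers, y is the direction in which the jaws open and shut (so a half turn about z gives the same grasp; the last joint's range is limited). The gripper opens to 85 mm and grips with 20 to 120 N. Pads are 22 mm wide; open, the fingers measure 114 mm over their backs; the gripper's body (76 mm by 85 mm) begins 54 mm behind the grasp point. The pads swing forward as they close: fully open they stand 13 mm farther back than shut.
Start: joints at [-1.282, 0.426, 0.074, 1.606, -0.034, 1.111, -0.067], TCP at [0.286, 0.611, 0.231] pointing down, gripper open.
Joint ranges: [-2.85, 2.85], [-0.5, 2.14], [-1.23, 1.37], [0.21, 2.46], [-1.02, 4.16], [0.16, 2.05], [-2.73, 2.73]. Speed limits (rad/s): [1.89, 1.89, 2.39, 2.39, 3.01, 3.01, 3.01].

## Interface

Orientations are given as [roll, pitch, yaw] about the fixed x, y, z axes, in that order (R = Rz(yaw) Ry(pitch) Rx(roll)).
In Python, from station import r, cams gives the robot as it stands. The module is installed in compiled form; this text tells all that it offers.
- The arm moves only by the tool carry_out, never from a script. Its argument "motion" is text: rows parted by semicolons, each of 5 numbers parted by spaces: the shift along the tool's x, y, z in mm, then the turn about the tool's z in degrees, then the opening, from 0 (shut) to 1 (fully open). A call has 1 to 10 rows; each row shifts and turns the commanded pose from where the row before left it, along the tool's axes as they then stand; what a row does not reach is not made up. A row lasts 1/8 s, in which the tool goes at most 62.5 mm and 10.7 degrees, less where a joint would pass 70% of its speed; a pose out of reach is approached as far as the arm can. A call is refused whole if a number of a shift passes 62.5 or a number of a turn 10.7, either way. A call with a gripper value outside its range is refused whole. The fingers move at their own pace and stop on an object; the grip force is fixed at half the most. Time passes only in rows, so rows that do not move let the fingers close. It gives the time, the measured TCP pose, the force and the opening at its end, in the units of the state.
- r.get_state(): the state, without advancing time (a new reading comes with each control period).
- cams.get_image(name): name is "scene" or "top"; returns the picture (480x640x3 uint8, red, green, blue); there is no depth.
- cams.camera_model(name): a dict with "camera_matrix" (3x3 intrinsics, pixels), "distortion" ([k1, k2, p1, p2, k3] as OpenCV has them; the pictures are not rectified), "eye" and "orientation" of the camera in the world. Camera axes: x right, y down, z forward; pixel columns grow to the right and rows downward; lengths in m; the calibration is good to about 2 mm. A picture is of the moment at which its call begins. camera_model takes no time and is no camera call.
- r.job_done(): hands the job in, once; it reports no verdict.
The state is a dict: "time_s": time; "joint_positions": joint angles; "qd": joint speeds; "joint_efforts": joint torques, N m; "ee_pos": TCP position; "eef_rot": TCP orientation; "force": force on the tool from outside, world axes, zero at the start; "torque": the same for the moment, N m; "gripper_width": finger opening in m.
Only numpy, scipy, OpenCV 4.12 (cv2) and the standard library are available. Lean on these libraries where they do the work, as an engineer would, in place of code of your own. Each camera call takes 0.05 s, during which the arm holds its last target. There are 200 camera calls.

## Working session

There is one attempt and no reset: what is moved stays moved. The work goes in short steps, Python scripts to look and compute and a tool call to move; the robot and the scene stay as the last step left them, time stands still between calls to the robot, and variables do not carry over. Pictures are saved under pics/ and viewed, about 8 in all and at most 12, crops included, and the job is handed in when it is done.

Besides the shell and the picture viewer there is one more tool, called after ">>>" by a JSON object that holds its "api" and its "payload", one argument or row to a line. carry_out: Moves the arm, as the interface text tells. Its arguments: {"type":"object","properties":{"motion":{"type":"string"}},"required":["motion"]}

```bash
mkdir -p pics; cat > h.py <<'E'
import numpy as np, cv2
from station import r, cams
def snap(n,f):
    im=cams.get_image(n); cv2.imwrite(f'pics/{f}.png',im[:,:,::-1]); return im
def model(n):
    m=cams.camera_model(n); o=np.array(m['orientation'],float)
    if o.shape==(3,3): R=o
    elif o.size==3:
        from scipy.spatial.transform import Rotation as Q; R=Q.from_euler('xyz',o).as_matrix()
    else:
        raise Exception(o)
    return np.array(m['camera_matrix']),np.array(m['distortion'],float),np.array(m['eye']),R
def ray(n,px):
    K,D,e,R=model(n); u=cv2.undistortPoints(np.array(px,float).reshape(-1,1,2),K,D).reshape(-1,2)
    return e,np.c_[u,np.ones(len(u))]@R.T
def plane(n,px,z):
    e,d=ray(n,px); return e+d*((z-e[2])/d[:,2])[:,None]
def proj(n,P):
    K,D,e,R=model(n); p=(np.atleast_2d(P)-e)@R
    return cv2.projectPoints(p,np.zeros(3),np.zeros(3),K,D)[0].reshape(-1,2)
E
python3 - <<'E'
from h import *
for n in('scene','top'):
    snap(n,n+'0'); print(cams.camera_model(n))
print(r.get_state())
E
```

```text
{'camera_matrix': array([[624.69232331,   0.        , 321.87078487],
       [  0.        , 624.69232331, 242.02976832],
       [  0.        ,   0.        ,   1.        ]]), 'distortion': array([-0.21710349,  0.        ,  0.        ,  0.        ,  0.        ]), 'eye': array([1.23979705, 0.60054038, 0.99484013]), 'orientation': array([-2.38209349, -0.01859673,  2.32818859])}
{'camera_matrix': array([[556.46018111,   0.        , 316.46471816],
       [  0.        , 556.46018111, 239.02079343],
       [  0.        ,   0.        ,   1.        ]]), 'distortion': array([-0.16146324,  0.        ,  0.        ,  0.        ,  0.        ]), 'eye': array([ 0.4656994 , -0.01604261,  1.02938034]), 'orientation': array([-3.01798361,  0.01313574, -1.55988347])}
{'time_s': 0.1, 'joint_positions': array([-1.28247163,  0.42669706,  0.07386597,  1.6065278 , -0.03409797,
        1.11080047, -0.0671169 ]), 'qd': array([ 7.64252521e-04, -1.12079230e-03, -1.18225954e-03, -3.48701004e-03,
       -2.33933878e-05, -8.17964801e-04,  6.67455199e-04]), 'joint_efforts': array([ 9.43541934e-03, -9.51524591e+01,  3.77075493e+00, -4.64404285e+01,
        1.94995268e-02,  6.47660010e-03, -6.03325219e-06]), 'ee_pos': array([0.28605767, 0.61098922, 0.23066931]), 'eef_rot': array([-3.14042328e+00,  9.15438068e-05,  2.70370904e+00]), 'force': array([-0.45592277,  0.18831719,  0.66469527]), 'torque': array([ 0.00549024, -0.05241422, -0.05943173]), 'gripper_width': 0.08535351390217762}
```

View pics/top0.png

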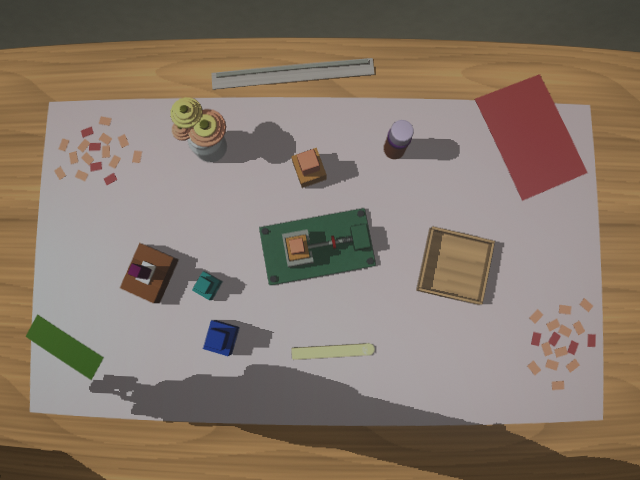

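View pics/scene0.png

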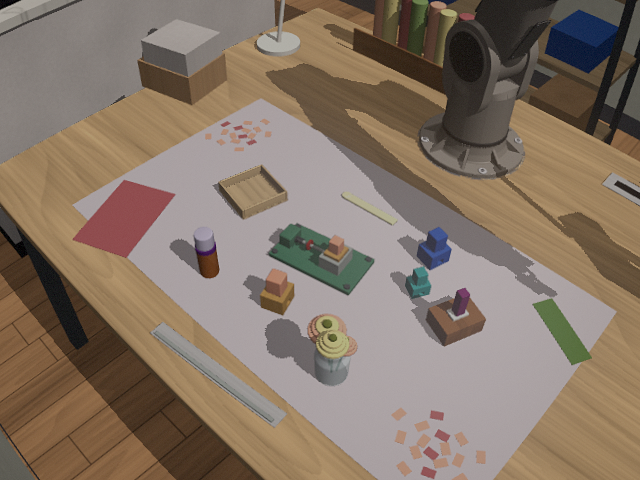

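```bash
python3 - <<'E'
from h import *
t=cv2.imread('pics/top0.png'); s=cv2.imread('pics/scene0.png')
def c(im,x,y,w,h,k): return cv2.resize(im[y:y+h,x:x+w],(w*k,h*k),interpolation=cv2.INTER_CUBIC)
m=np.zeros((600,800,3),np.uint8)
a=c(t,250,200,133,95,6)[:300,:]; a=c(t,255,205,125,85,4); m[:340,:500]=a
a=c(t,115,240,70,70,4); m[:280,510:790]=a
a=c(s,425,280,65,65,4); m[340:600,:260]=a
a=c(s,265,220,130,65,4); m[340:600,270:790]=a
cv2.imwrite('pics/m1.png',m)
hsv=cv2.cvtColor(t,cv2.COLOR_BGR2HSV)
for (x,y) in [(150,290),(135,272),(146,272),(268,270),(334,242),(296,247),(455,265),(300,255)]: print((x,y),hsv[y,x])
def big(mask,box):
    x0,y0,x1,y1=box; mm=np.zeros_like(mask); mm[y0:y1,x0:x1]=mask[y0:y1,x0:x1]
    cs=max(cv2.findContours(mm,cv2.RETR_EXTERNAL,cv2.CHAIN_APPROX_NONE)[0],key=cv2.contourArea); return cs[:,0,:].astype(float)
def rect(n,cs,z):
    P=plane(n,cs,z)[:,:2]; rr=cv2.minAreaRect((P*1000).astype(np.float32)); return rr
g=cv2.inRange(hsv,(55,80,20),(85,255,160)); print('shoe',rect('top',big(g,(240,190,390,300)),.012))
ty=cv2.inRange(hsv,(8,60,60),(25,255,255)); print('tray',rect('top',big(ty,(405,215,510,315)),.03))
E
```

```text
(150, 290) [ 12 145 104]
(135, 272) [159 155  89]
(146, 272) [162  69  37]
(268, 270) [72 91 87]
(334, 242) [  1 172 110]
(296, 247) [ 11 114 163]
(455, 265) [ 17 104 150]
(300, 255) [ 17 151 147]
shoe ((578.9629516601562, -1.8231582641601562), (107.16211700439453, 196.74874877929688), 11.057345390319824)
tray ((544.634521484375, -254.76791381835938), (123.15486145019531, 121.31602478027344), 77.6478500366211)
```

View pics/m1.png

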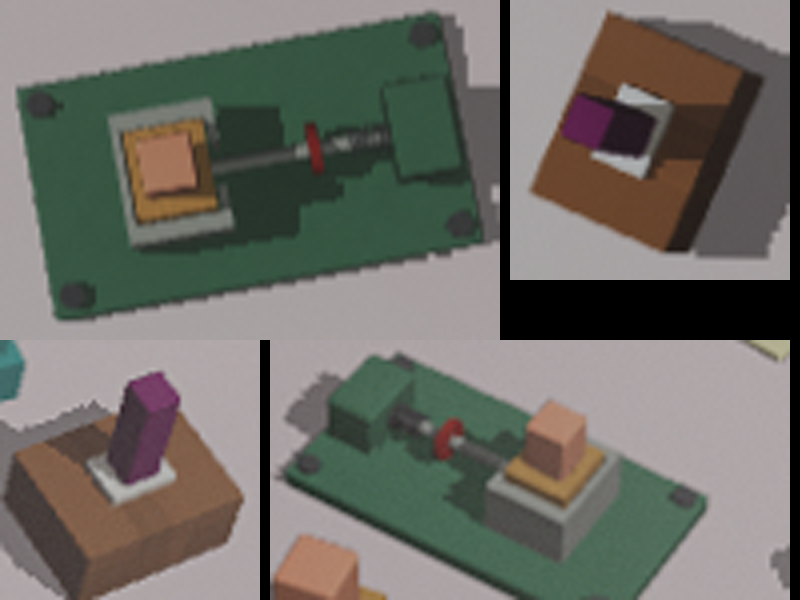

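```bash
python3 - <<'E'
from h import *
np.set_printoptions(precision=1,suppress=True)
T=lambda a,o:np.array(a,float)/4+np.array(o)-.375
st=T(np.array([(610,12),(745,70),(668,250),(532,190)])-[510,0],(115,240))
P=plane('top',st,.04)*1e3; print('stand',P[:,:2],P.mean(0)); print(np.linalg.norm(P-np.roll(P,-1,0),axis=1), np.degrees(np.arctan2(*(P[0]-P[3])[[1,0]])),np.degrees(np.arctan2(*(P[1]-P[2])[[1,0]])))
fl=T(np.array([(625,85),(672,100),(645,178),(590,155)])-[510,0],(115,240))
P=plane('top',fl,.045)*1e3; print('flange',P[:,:2],P.mean(0),np.degrees(np.arctan2(*(P[1]-P[2])[[1,0]])))
def cen(n,lo,hi,box,z,show=1):
    im=cv2.imread(f'pics/{n}0.png'); h=cv2.cvtColor(im,cv2.COLOR_BGR2HSV); m=cv2.inRange(h,lo,hi); x0,y0,x1,y1=box
    k=np.zeros_like(m); k[y0:y1,x0:x1]=m[y0:y1,x0:x1]; ys,xs=np.nonzero(k); c=np.c_[xs,ys].astype(float)
    print(n,len(c),c.mean(0),plane(n,[c.mean(0)],z)*1e3); return c
print('key top'); cen('top',(140,90,60),(175,255,255),(115,250,160,290),.105)
sc=T(np.array([(152,384)])-[0,340],(425,280)); print('scene keytop',plane('scene',sc,.105)*1e3)
fs=T(np.array([(88,458),(152,440),(175,475),(105,502)])-[0,340],(425,280)); P=plane('scene',fs,.045)*1e3; print('scene flange',P.mean(0))
# die grip top
d=T([(140,138),(188,133),(196,190),(148,195)],(255,205)); P=plane('top',d,.08)*1e3; print('die grip',P.mean(0))
d=T(np.array([(560,402),(587,420),(555,436),(527,421)])-[270,340],(265,220)); P=plane('scene',d,.08)*1e3; print('scene grip',P.mean(0))
# shoe plate corners
c=T([(18,88),(450,12),(482,240),(58,320)],(255,205)); P=plane('top',c,.012)*1e3; print('plate',P[:,:2],P.mean(0)[:2],np.linalg.norm(P-np.roll(P,-1,0),axis=1))
a=np.radians(11.); O=np.array([572.2,32.5]); 
def sh(p): d=p[:2]-O; return np.array([np.cos(a)*d[0]+np.sin(a)*d[1],-np.sin(a)*d[0]+np.cos(a)*d[1]])
c=T([(230,162),(300,150),(308,150),(316,148),(322,146)],(255,205)); P=plane('top',c,.0285)*1e3
for p in P: print('pin/collar in shoe',sh(p))
c=T(np.array([(480,455),(455,440),(447,438)])-[270,340],(265,220)); P=plane('scene',c,.0285)*1e3
for p in P: print('scene pin/collar',sh(p))
E
```

```text
stand [[578.8 321.7]
 [553.  257. ]
 [471.1 289.7]
 [496.9 355. ]] [525.  305.8  40. ]
[69.6 88.2 70.1 88.5] -22.107474790952217 -21.753416866190406
flange [[545.1 311.3]
 [538.6 289. ]
 [503.2 300.1]
 [513.1 326.3]] [525.  306.7  45. ] -17.45287033503989
key top
top 115 [133.8 270.1] [[524.2 307.5 105. ]]
scene keytop [[521.6 304.9 105. ]]
scene flange [524.3 307.6  45. ]
die grip [571.8  31.7  80. ]
scene grip [571.1  32.4  80. ]
plate [[ 614.1  105.2]
 [ 651.6  -94.7]
 [ 545.7 -109.4]
 [ 507.1   84.4]] [579.6  -3.6] [203.4 106.9 197.6 109.1]
pin/collar in shoe [  1.4 -27.1]
pin/collar in shoe [  1.  -59.2]
pin/collar in shoe [  0.3 -62.8]
pin/collar in shoe [  0.6 -66.5]
pin/collar in shoe [  1.  -69.3]
scene pin/collar [  0.3 -44.7]
scene pin/collar [ -1.5 -61.7]
scene pin/collar [ -0.4 -66. ]
```

>>> {"api": "carry_out", "payload": {
  "motion": "0 0 0 9.7 1;0 0 0 9.7 1;0 0 0 9.7 1;0 0 0 9.7 1;0 0 0 9.7 1;0 0 0 9.7 1;0 0 0 9.7 1;0 0 0 9.5 1;0 0 0 9.5 1;0 0 0 0 1"
}}

```text
time_s: 1.35
ee_pos: [0.2859, 0.6112, 0.2309]
eef_rot: [3.141, 0.001, 1.188]
force: [-0.0, -0.4, 0.8]
gripper_width: 0.0856
```

```bash
cat >> h.py <<'E'
def go(x,y,z=None,yaw=None):
    "tool-frame shift (mm) and turn (deg) from the measured pose to the target; turn is to be done AFTER the shift"
    from scipy.spatial.transform import Rotation as Q
    s=r.get_state(); R=Q.from_euler('xyz',s['eef_rot']).as_matrix(); p=s['ee_pos']*1e3
    d=R.T@(np.array([x,y,p[2] if z is None else z])-p); w=np.degrees(s['eef_rot'][2])
    print('pose',p.round(1),'yaw',w.round(2),'F',s['force'].round(1),'w',round(s['gripper_width']*1e3,1),'t',s['time_s'],'-> shift',d.round(1),'turn',None if yaw is None else round(-((yaw-w+180)%360-180),1))
E
python3 -c "
from h import *
go(524.5,306.5,160,68)"
```

```text
pose [285.9 611.2 230.9] yaw 68.07 F [-0.  -0.4  0.8] w 85.6 t 1.35 -> shift [-193.5  335.1   71.2] turn 0.1
```

>>> {"api": "carry_out", "payload": {
  "motion": "-21.5 37.2 0 0 1;-21.5 37.2 0 0 1;-21.5 37.2 0 0 1;-21.5 37.2 0 0 1;-21.5 37.2 11 0 1;-21.5 37.2 15 0 1;-21.5 37.2 15 0 1;-21.5 37.2 15 0 1;-21.5 37.2 15 0 1;0 0 0 0 1"
}}

```text
time_s: 2.6
ee_pos: [0.5256, 0.3027, 0.1593]
eef_rot: [3.141, 0.002, 1.186]
force: [-0.8, -0.1, 0.1]
gripper_width: 0.0856
```

```bash
python3 -c "
from h import *
go(524.5,306.5,52,68)
snap('scene','s1');t=snap('top','t1')"
```

```text
pose [525.6 302.7 159.3] yaw 67.97 F [-0.8 -0.1  0.1] w 85.6 t 2.6 -> shift [  3.4  -2.5 107.3] turn -0.0
```

>>> {"api": "carry_out", "payload": {
  "motion": "3.4 -2.5 0 0 1;0 0 25 0 1;0 0 25 0 1;0 0 25 0 1;0 0 22 0 1;0 0 10.3 0 1;0 0 0 0 1"
}}

```text
time_s: 3.58
ee_pos: [0.5226, 0.3113, 0.0529]
eef_rot: [-3.141, 0.0, 1.189]
force: [-0.2, -0.2, 0.1]
gripper_width: 0.0855
```

```bash
python3 -c "
from h import *
go(524.5,306.5,52,68)
s=snap('scene','s2')
cv2.imwrite('pics/s2c.png',cv2.resize(s[200:400,350:600,::-1],None,fx=3,fy=3))"
```

```text
pose [522.6 311.3  52.9] yaw 68.1 F [-0.2 -0.2  0.1] w 85.5 t 3.575 -> shift [-3.7  3.5  0.9] turn 0.1
```

View pics/s2c.png

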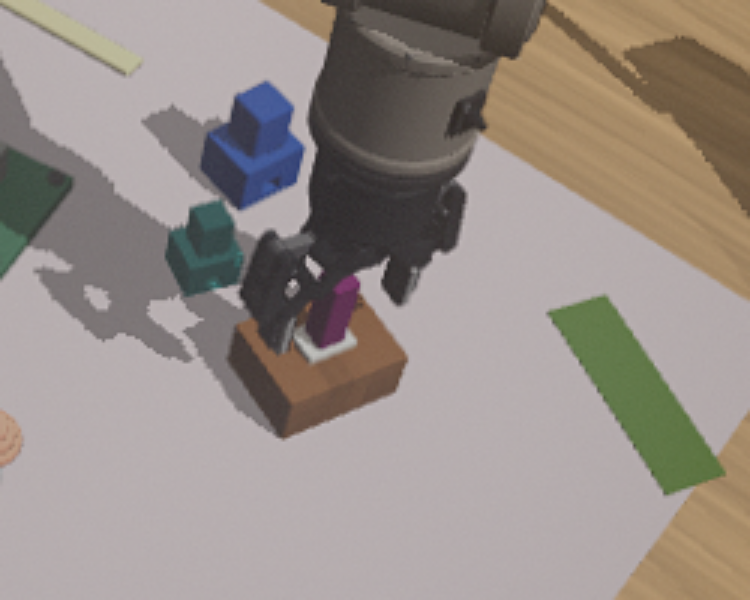

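Fingers straddle the key, which stands around crop px (335,315); the earlier reading was lagging, so I correct the 5 mm overshoot and then close.

>>> {"api": "carry_out", "payload": {
  "motion": "-3.7 3.5 0.5 0 1;0 0 0 0 1;0 0 0 0 1"
}}

```text
time_s: 4.0
ee_pos: [0.5252, 0.3059, 0.0529]
eef_rot: [3.141, -0.0, 1.187]
force: [0.0, -0.4, -1.0]
gripper_width: 0.0853
```

```bash
python3 -c "
from h import *
go(524.5,306.5,52,68)"
```

```text
pose [525.2 305.9  52.9] yaw 68.0 F [ 0.  -0.4 -1. ] w 85.3 t 4.0 -> shift [ 0.3 -0.8  0.9] turn -0.0
```

>>> {"api": "carry_out", "payload": {
  "motion": "0 -0.5 0 0 0.6;0 0 0 0 0.4;0 0 0 0 0.25;0 0 0 0 0.1;0 0 0 0 0;0 0 0 0 0;0 0 0 0 0;0 0 0 0 0"
}}

```text
time_s: 5.0
ee_pos: [0.5246, 0.3061, 0.0526]
eef_rot: [3.142, -0.0, 1.187]
force: [-1.0, -0.4, 3.5]
gripper_width: 0.0195
```

>>> {"api": "carry_out", "payload": {
  "motion": "0 0 -4 0 0;0 0 -8 0 0;0 0 -15 0 0;0 0 -20 0 0;0 0 -25 0 0;0 0 -25 0 0;0 0 -13 0 0;0 0 0 0 0"
}}

```text
time_s: 6.0
ee_pos: [0.5249, 0.3064, 0.1637]
eef_rot: [3.141, -0.002, 1.187]
force: [-0.2, 0.1, -1.0]
gripper_width: 0.0195
```

```bash
python3 -c "
from h import *
go(580,-5,160,101)
s=snap('scene','s3')
cv2.imwrite('pics/s3c.png',cv2.resize(s[200:400,350:600,::-1],None,fx=3,fy=3))"
```

```text
pose [524.9 306.4 163.7] yaw 68.02 F [-0.2  0.1 -1. ] w 19.5 t 6.0 -> shift [-268.1  167.7    3.3] turn -33.0
```

View pics/s3c.png

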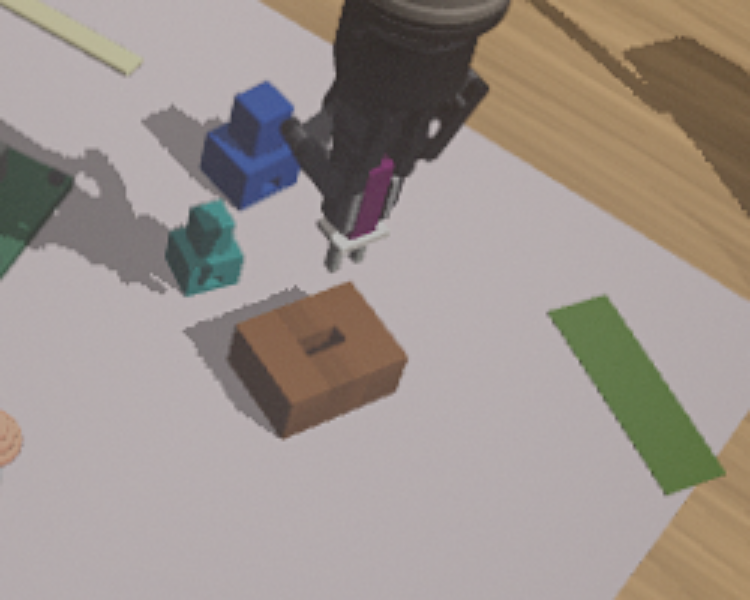

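The key is held upright between the fingers, with the prongs pointing down at crop px (345,260). The slot at (322,340) is free. Next I move over the pin.

>>> {"api": "carry_out", "payload": {
  "motion": "-30 18.8 0 0 0;-30 18.8 0 0 0;-30 18.8 0 0 0;-30 18.8 0 0 0;-30 18.8 0 0 0;-30 18.8 0 0 0;-30 18.8 0 0 0;-30 18.8 0 0 0;-30 18.8 0 0 0;0 0 0 0 0"
}}

```text
time_s: 7.3
ee_pos: [0.5799, -0.0108, 0.1617]
eef_rot: [-3.141, 0.002, 1.183]
force: [0.0, -0.3, -1.1]
gripper_width: 0.0191
```

>>> {"api": "carry_out", "payload": {
  "motion": "0 0 0 -9 0;0 0 0 -9 0;0 0 0 -9 0;0 0 0 -6 0;0 0 0 0 0;0 0 0 0 0"
}}

```text
time_s: 8.05
ee_pos: [0.5801, -0.0073, 0.1621]
eef_rot: [-3.141, -0.0, 1.761]
force: [-0.5, -0.9, -0.5]
gripper_width: 0.0194
```

```bash
python3 -c "
from h import *
go(581.6,-14.6,88,101)"
```

```text
pose [580.1  -7.3 162.1] yaw 100.89 F [-0.5 -0.9 -0.5] w 19.4 t 8.05 -> shift [-7.4  0.2 74.1] turn -0.1
```

>>> {"api": "carry_out", "payload": {
  "motion": "-7.4 0.2 10 0 0;0 0 20 0 0;0 0 20 0 0;0 0 16 0 0;0 0 8 0 0;0 0 0 0 0;0 0 0 0 0"
}}

```text
time_s: 8.93
ee_pos: [0.5823, -0.015, 0.089]
eef_rot: [3.141, 0.0, 1.763]
force: [0.8, -0.6, -0.4]
gripper_width: 0.0193
```

```bash
python3 -c "
from h import *
go(581.6,-14.6,59.6,101)
s=snap('scene','s4');t=snap('top','t4')
m=np.zeros((600,800,3),np.uint8);m[:,:400]=cv2.resize(s[200:300,285:352,::-1],(400,600),interpolation=cv2.INTER_CUBIC);m[:300,400:]=cv2.resize(t[200:290,260:380,::-1],(400,300),interpolation=cv2.INTER_CUBIC)
cv2.imwrite('pics/s4c.png',m)"
```

```text
pose [582.3 -15.   89. ] yaw 101.0 F [ 0.8 -0.6 -0.4] w 19.3 t 8.925 -> shift [ 0.5 -0.7 29.4] turn 0.0
```

View pics/s4c.png

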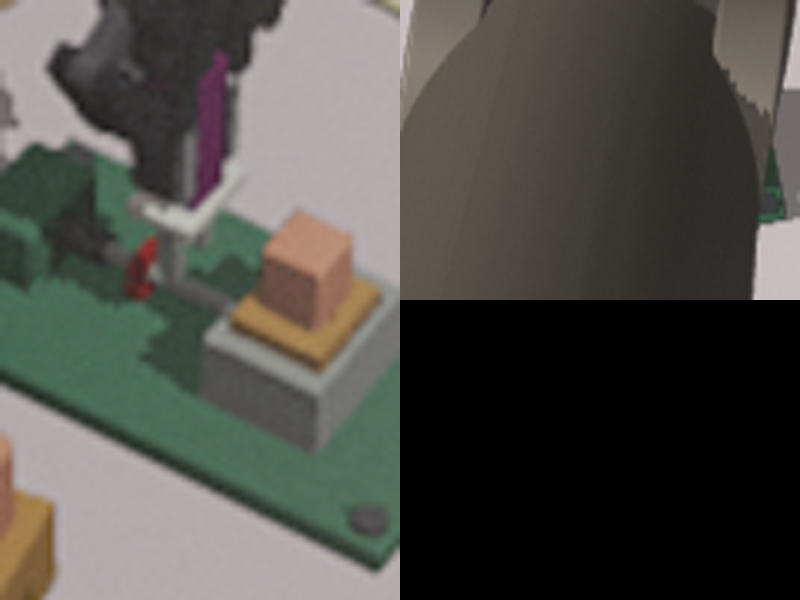

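The near prong is at crop px (175,262), just above the bare pin and between the collar at (142,270) and the guides at (235,310). I lower it gently.

>>> {"api": "carry_out", "payload": {
  "motion": "0.3 -0.6 6 0 0;0 0 6 0 0;0 0 2 0 0;0 0 2 0 0;0 0 2 0 0;0 0 2 0 0;0 0 0 0 0"
}}

```text
time_s: 9.9
ee_pos: [0.5812, -0.0147, 0.0684]
eef_rot: [-3.141, 0.0, 1.763]
force: [0.2, 0.2, -1.0]
gripper_width: 0.0194
```

>>> {"api": "carry_out", "payload": {
  "motion": "0 0 2 0 0;0 0 2 0 0;0 0 2 0 0;0 0 2 0 0;0 0 0.5 0 0;0 0 0 0 0"
}}

```text
time_s: 10.65
ee_pos: [0.5813, -0.0147, 0.06]
eef_rot: [-3.142, 0.0, 1.763]
force: [-0.3, -0.2, -1.0]
gripper_width: 0.0193
```

```bash
python3 -c "
from h import *
go(581.6,-14.6,59.6,101)"
```

```text
pose [581.3 -14.7  60. ] yaw 101.01 F [-0.3 -0.2 -1. ] w 19.3 t 10.65 -> shift [0.1 0.3 0.4] turn 0.0
```

>>> {"api": "carry_out", "payload": {
  "motion": "-2 0 0 0 0;-2 0 0 0 0;-2 0 0 0 0;-1.5 0 0 0 0;-1 0 0 0 0;0 0 0 0 0"
}}

```text
time_s: 11.4
ee_pos: [0.5829, -0.0231, 0.06]
eef_rot: [-3.142, 0.0, 1.763]
force: [-0.8, 0.4, -1.0]
gripper_width: 0.0192
```

>>> {"api": "carry_out", "payload": {
  "motion": "-1 0 0 0 0;-1 0 0 0 0;-1 0 0 0 0;0 0 0 0 0"
}}

```text
time_s: 11.9
ee_pos: [0.5835, -0.0259, 0.06]
eef_rot: [-3.142, -0.0, 1.763]
force: [-0.2, 0.3, 0.5]
gripper_width: 0.0194
```

>>> {"api": "carry_out", "payload": {
  "motion": "-1 0 0 0 0;-1 0 0 0 0;-1 0 0 0 0;0 0 0 0 0"
}}

```text
time_s: 12.4
ee_pos: [0.584, -0.0284, 0.06]
eef_rot: [-3.141, -0.001, 1.763]
force: [-1.3, 5.0, -0.3]
gripper_width: 0.0194
```

>>> {"api": "carry_out", "payload": {
  "motion": "-1 0 0 0 0;-1 0 0 0 0;-1 0 0 0 0;0 0 0 0 0"
}}

```text
time_s: 12.9
ee_pos: [0.5845, -0.0309, 0.0599]
eef_rot: [-3.141, -0.001, 1.764]
force: [-1.6, 6.9, 0.7]
gripper_width: 0.0194
```

>>> {"api": "carry_out", "payload": {
  "motion": "-1 0 0 0 0;-1 0 0 0 0;-1 0 0 0 0;0 0 0 0 0"
}}

```text
time_s: 13.4
ee_pos: [0.585, -0.0335, 0.0599]
eef_rot: [-3.141, -0.002, 1.764]
force: [-2.3, 8.1, 1.0]
gripper_width: 0.0191
```

>>> {"api": "carry_out", "payload": {
  "motion": "-1 0 0 0 0;-1 0 0 0 0;-1 0 0 0 0;0 0 0 0 0"
}}

```text
time_s: 13.9
ee_pos: [0.5855, -0.0361, 0.0599]
eef_rot: [-3.141, -0.002, 1.764]
force: [-1.5, 10.2, 0.4]
gripper_width: 0.0192
```

>>> {"api": "carry_out", "payload": {
  "motion": "-1 0 0 0 0;-1 0 0 0 0;0 0 0 0 0"
}}

```text
time_s: 14.28
ee_pos: [0.5858, -0.0378, 0.0599]
eef_rot: [-3.141, -0.002, 1.764]
force: [-3.4, 12.0, 1.5]
gripper_width: 0.0196
```

Force is about 12.5 N; I add 1 mm, then hold about 2.5 s for the rise and look.

>>> {"api": "carry_out", "payload": {
  "motion": "-0.8 0 0 0 0;0 0 0 0 0;0 0 0 0 0;0 0 0 0 0;0 0 0 0 0;0 0 0 0 0;0 0 0 0 0;0 0 0 0 0;0 0 0 0 0;0 0 0 0 0"
}}

```text
time_s: 15.52
ee_pos: [0.5859, -0.0384, 0.0598]
eef_rot: [-3.141, -0.002, 1.765]
force: [-3.3, 12.9, 0.2]
gripper_width: 0.0193
```

>>> {"api": "carry_out", "payload": {
  "motion": "0 0 0 0 0;0 0 0 0 0;0 0 0 0 0;0 0 0 0 0;0 0 0 0 0;0 0 0 0 0;0 0 0 0 0;0 0 0 0 0"
}}

```text
time_s: 16.52
ee_pos: [0.586, -0.0383, 0.0599]
eef_rot: [-3.141, -0.002, 1.765]
force: [-2.9, 13.0, 2.3]
gripper_width: 0.019
```

```bash
python3 -c "
from h import *
go(581.6,-14.6,59.6,101)
s=snap('scene','s5')
cv2.imwrite('pics/s5c.png',cv2.resize(s[190:300,265:375,::-1],(600,600),interpolation=cv2.INTER_CUBIC))"
```

```text
pose [586.  -38.3  59.9] yaw 101.1 F [-2.9 13.   2.3] w 19.0 t 16.525 -> shift [24.1  0.3  0.3] turn 0.1
```

View pics/s5c.png

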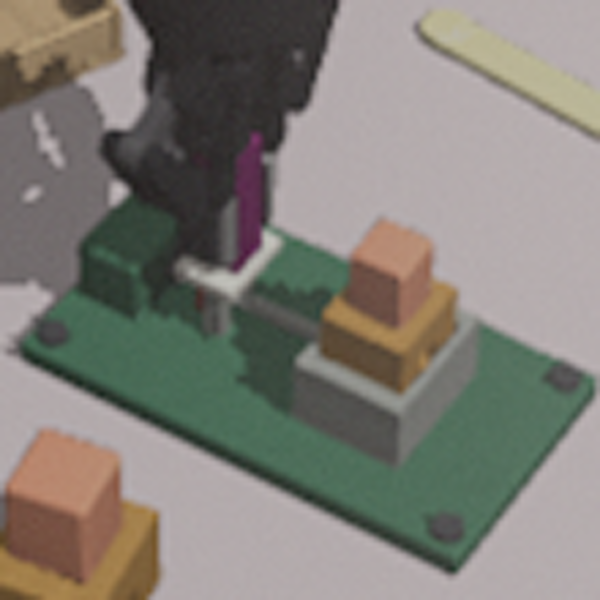

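The die has risen: brass body visible well above the guides, grip top at crop px (393,240). I check its height against the projection, then release the pin slowly.

```bash
python3 -c "
from h import *
print(proj('scene',[[.5717,.032,.095],[.5717,.032,.090],[.5717,.032,.080]]))"
```

```text
[[336.35993477 234.45691094]
 [336.27235504 236.1850992 ]
 [336.09855127 239.61198014]]
```

>>> {"api": "carry_out", "payload": {
  "motion": "0 0 0 0 0;2 0 0 0 0;2 0 0 0 0;2 0 0 0 0;2 0 0 0 0;2 0 0 0 0;2 0 0 0 0;2.5 0 0 0 0;2.5 0 0 0 0;2 0 0 0 0"
}}

```text
time_s: 17.82
ee_pos: [0.5827, -0.0222, 0.06]
eef_rot: [3.142, 0.0, 1.763]
force: [0.6, 0.1, -0.5]
gripper_width: 0.0193
```

>>> {"api": "carry_out", "payload": {
  "motion": "2 0 0 0 0;0 0 -5 0 0;0 0 -10 0 0;0 0 -15 0 0;0 0 -20 0 0;0 0 -25 0 0;0 0 -25 0 0;0 0 -5 0 0;0 0 0 0 0;0 0 0 0 0"
}}

```text
time_s: 19.08
ee_pos: [0.5818, -0.0199, 0.1643]
eef_rot: [-3.14, -0.0, 1.763]
force: [-0.8, 0.5, -0.8]
gripper_width: 0.0192
```

```bash
python3 -c "
from h import *
go(524.6,306.1,162,68)"
```

```text
pose [581.8 -19.9 164.3] yaw 101.02 F [-0.8  0.5 -0.8] w 19.2 t 19.075 -> shift [330.9   6.1   2.3] turn 33.0
```

>>> {"api": "carry_out", "payload": {
  "motion": "20 0.6 0 0 0;36 0.6 0 0 0;37 0.6 0 0 0;37 0.6 0 0 0;37 0.6 0 0 0;37 0.6 0 0 0;37 0.6 0 0 0;36 0.6 0 0 0;34 0.6 0 0 0;20 0.6 0 0 0"
}}

```text
time_s: 20.32
ee_pos: [0.5241, 0.3076, 0.1641]
eef_rot: [-3.14, 0.0, 1.765]
force: [0.7, -0.0, 0.3]
gripper_width: 0.0192
```

>>> {"api": "carry_out", "payload": {
  "motion": "0 0 0 9 0;0 0 0 9 0;0 0 0 9 0;0 0 0 6 0;0 0 0 0 0;0 0 0 0 0;0 0 0 0 0"
}}

```text
time_s: 21.2
ee_pos: [0.525, 0.3059, 0.1649]
eef_rot: [-3.142, 0.0, 1.188]
force: [0.2, 0.4, -1.6]
gripper_width: 0.0196
```

```bash
python3 -c "
from h import *
go(524.6,306.1,95,68)"
```

```text
pose [525.  305.9 164.9] yaw 68.08 F [ 0.2  0.4 -1.6] w 19.6 t 21.2 -> shift [-0.  -0.5 69.9] turn 0.1
```

>>> {"api": "carry_out", "payload": {
  "motion": "0 -0.4 15 0 0;0 0 20 0 0;0 0 20 0 0;0 0 13 0 0;0 0 5 0 0;0 0 0 0 0;0 0 0 0 0"
}}

```text
time_s: 22.08
ee_pos: [0.5249, 0.3065, 0.0925]
eef_rot: [3.141, -0.001, 1.187]
force: [-0.1, -0.2, -0.9]
gripper_width: 0.0195
```

```bash
python3 -c "
from h import *
go(524.6,306.1,52.6,68)
s=snap('scene','s6')
cv2.imwrite('pics/s6c.png',cv2.resize(s[250:350,420:520,::-1],(600,600),interpolation=cv2.INTER_CUBIC))"
```

```text
pose [524.9 306.5  92.5] yaw 68.01 F [-0.1 -0.2 -0.9] w 19.5 t 22.075 -> shift [-0.5 -0.1 39.9] turn 0.0
```

View pics/s6c.png

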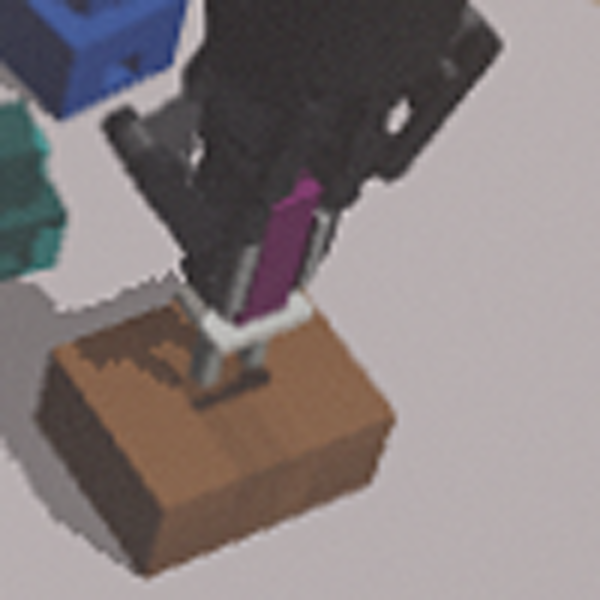

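Prongs at crop px (205,370) and (255,350) sit directly above the slot mouth (232,385), and the key is upright. Inserting.

>>> {"api": "carry_out", "payload": {
  "motion": "-0.3 0 4 0 0;0 0 4 0 0;0 0 4 0 0;0 0 4 0 0;0 0 0 0 0"
}}

```text
time_s: 22.75
ee_pos: [0.5243, 0.3059, 0.0756]
eef_rot: [-3.141, 0.001, 1.187]
force: [-0.4, -0.7, -1.0]
gripper_width: 0.0192
```

>>> {"api": "carry_out", "payload": {
  "motion": "0 0 5 0 0;0 0 5 0 0;0 0 5 0 0;0 0 5 0 0;0 0 2.5 0 0;0 0 0 0 0;0 0 0 0 0"
}}

```text
time_s: 23.62
ee_pos: [0.5246, 0.306, 0.0536]
eef_rot: [3.142, -0.0, 1.187]
force: [-0.8, 0.1, -1.9]
gripper_width: 0.0198
```

>>> {"api": "carry_out", "payload": {
  "motion": "0 0 0.6 0 0;0 0 0.4 0 0;0 0 0 0 0.1;0 0 0 0 0.25;0 0 0 0 0.5;0 0 0 0 0.8;0 0 0 0 1;0 0 0 0 1;0 0 0 0 1"
}}

```text
time_s: 24.75
ee_pos: [0.5245, 0.306, 0.0525]
eef_rot: [-3.142, -0.0, 1.187]
force: [-0.7, -1.1, -0.3]
gripper_width: 0.0854
```

>>> {"api": "carry_out", "payload": {
  "motion": "0 0 -10 0 1;0 0 -20 0 1;0 0 -25 0 1;0 0 -25 0 1;0 0 -25 0 1;0 0 -15 0 1;0 0 0 0 1"
}}

```text
time_s: 25.62
ee_pos: [0.5249, 0.3064, 0.1739]
eef_rot: [3.141, -0.002, 1.187]
force: [0.3, 0.1, 0.4]
gripper_width: 0.0853
```

```bash
python3 -c "
from h import *
go(571.7,32,160,101)
t=snap('top','t7');s=snap('scene','s7')
m=np.zeros((600,800,3),np.uint8);m[:400,:400]=cv2.resize(s[270:350,420:500,::-1],(400,400),interpolation=cv2.INTER_CUBIC);m[:400,400:]=cv2.resize(s[200:300,270:370,::-1],(400,400),interpolation=cv2.INTER_CUBIC)
cv2.imwrite('pics/m7.png',m[:400])"
```

```text
pose [524.9 306.4 173.9] yaw 68.02 F [0.3 0.1 0.4] w 85.3 t 25.625 -> shift [-237.   146.1   13.6] turn -33.0
```

View pics/m7.png

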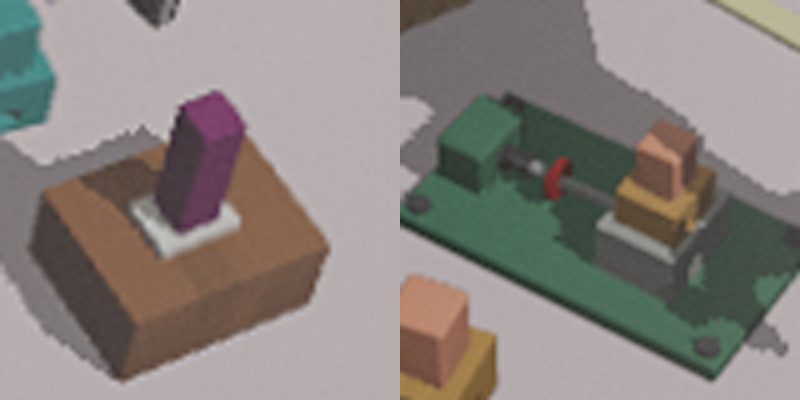

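Key is fully home (flange flat on the stand, left crop (185,225)) and the die is still risen (right crop (668,160)). Now to the die.

>>> {"api": "carry_out", "payload": {
  "motion": "-16 10 0 0 1;-30 18.5 0 0 1;-30 18.5 0 0 1;-30 18.5 0 0 1;-30 18.5 0 0 1;-30 18.5 0 0 1;-30 18.5 0 0 1;-25 15.5 0 0 1;-16 9.6 0 0 1;0 0 0 0 1"
}}

```text
time_s: 26.98
ee_pos: [0.571, 0.0298, 0.1722]
eef_rot: [-3.141, 0.001, 1.185]
force: [0.1, -0.4, -0.6]
gripper_width: 0.0855
```

>>> {"api": "carry_out", "payload": {
  "motion": "0 0 0 -9 1;0 0 0 -9 1;0 0 0 -9 1;0 0 0 -6 1;0 0 0 0 1;0 0 0 0 1;0 0 0 0 1"
}}

```text
time_s: 27.85
ee_pos: [0.5711, 0.0319, 0.1724]
eef_rot: [-3.141, 0.0, 1.762]
force: [-0.1, -0.1, -0.8]
gripper_width: 0.0852
```

```bash
python3 -c "
from h import *
go(571.7,32,68.5,101)"
```

```text
pose [571.1  31.9 172.4] yaw 100.95 F [-0.1 -0.1 -0.8] w 85.2 t 27.85 -> shift [  0.    0.6 103.9] turn -0.0
```

>>> {"api": "carry_out", "payload": {
  "motion": "0 0.5 15 0 1;0 0 25 0 1;0 0 25 0 1;0 0 20 0 1;0 0 12 0 1;0 0 6 0 1;0 0 0 0 1;0 0 0 0 1"
}}

```text
time_s: 28.85
ee_pos: [0.5721, 0.0317, 0.0701]
eef_rot: [3.141, -0.0, 1.763]
force: [-0.8, 0.3, 0.4]
gripper_width: 0.0851
```

>>> {"api": "carry_out", "payload": {
  "motion": "0 0 0.8 0 0.6;0 0 0 0 0.45;0 0 0 0 0.35;0 0 0 0 0.2;0 0 0 0 0;0 0 0 0 0;0 0 0 0 0;0 0 0 0 0"
}}

```text
time_s: 29.85
ee_pos: [0.5718, 0.0317, 0.0687]
eef_rot: [3.142, -0.0, 1.763]
force: [1.0, 0.4, 1.1]
gripper_width: 0.0231
```

>>> {"api": "carry_out", "payload": {
  "motion": "0 0 -3 0 0;0 0 -5 0 0;0 0 -8 0 0;0 0 -12 0 0;0 0 -15 0 0;0 0 -20 0 0;0 0 -15 0 0;0 0 -10 0 0;0 0 0 0 0;0 0 0 0 0"
}}

```text
time_s: 31.1
ee_pos: [0.5714, 0.0317, 0.1562]
eef_rot: [-3.141, 0.0, 1.763]
force: [0.1, 0.6, -0.8]
gripper_width: 0.0226
```

```bash
python3 -c "
from h import *
go(544.6,-254.8,156,77.6)
s=snap('scene','s8')
cv2.imwrite('pics/s8c.png',cv2.resize(s[150:300,200:400,::-1],(800,600),interpolation=cv2.INTER_CUBIC))"
```

```text
pose [571.4  31.7 156.2] yaw 101.02 F [ 0.1  0.6 -0.8] w 22.6 t 31.1 -> shift [-276.1  -81.1    0.3] turn 23.4
```

View pics/s8c.png

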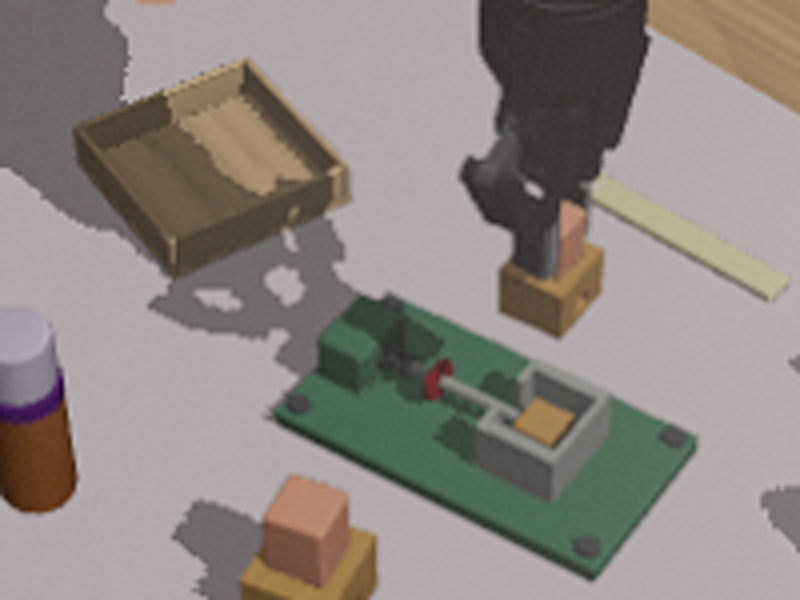

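The die hangs upright in the gripper at crop px (550,285), the shoe is empty and the tray at (210,170) is clear. Moving to the tray.

>>> {"api": "carry_out", "payload": {
  "motion": "-16 -4.7 0 0 0;-32 -9.4 0 0 0;-34 -10 0 0 0;-34 -10 0 0 0;-34 -10 0 0 0;-34 -10 0 0 0;-34 -10 0 0 0;-32 -9.4 0 0 0;-18 -5.3 0 0 0;-8 -2.3 0 0 0"
}}

```text
time_s: 32.4
ee_pos: [0.5443, -0.2559, 0.1565]
eef_rot: [-3.141, -0.0, 1.762]
force: [0.5, 0.1, -1.7]
gripper_width: 0.0232
```

>>> {"api": "carry_out", "payload": {
  "motion": "0 0 0 8 0;0 0 0 8 0;0 0 0 7.4 0;0 0 0 0 0;0 0 0 0 0;0 0 0 0 0"
}}

```text
time_s: 33.15
ee_pos: [0.5448, -0.2546, 0.1567]
eef_rot: [-3.142, -0.0, 1.357]
force: [0.1, -0.2, -0.7]
gripper_width: 0.0226
```

```bash
python3 -c "
from h import *
go(544.6,-254.8,38.7,77.6)"
```

```text
pose [ 544.8 -254.6  156.7] yaw 77.73 F [ 0.1 -0.2 -0.7] w 22.6 t 33.15 -> shift [ -0.3  -0.2 118. ] turn 0.1
```

>>> {"api": "carry_out", "payload": {
  "motion": "0 0 12 0 0;0 0 20 0 0;0 0 22 0 0;0 0 22 0 0;0 0 18 0 0;0 0 10 0 0;0 0 6 0 0;0 0 3 0 0;0 0 0 0 0;0 0 0 0 0"
}}

```text
time_s: 34.4
ee_pos: [0.5451, -0.2548, 0.0442]
eef_rot: [3.141, 0.0, 1.355]
force: [0.2, 0.6, -0.2]
gripper_width: 0.0228
```

>>> {"api": "carry_out", "payload": {
  "motion": "0 0 1 0 0;0 0 1 0 0;0 0 1 0 0;0 0 0 0 0"
}}

```text
time_s: 34.9
ee_pos: [0.5448, -0.2547, 0.0406]
eef_rot: [-3.141, 0.0, 1.355]
force: [-0.0, -0.2, 0.4]
gripper_width: 0.0228
```

>>> {"api": "carry_out", "payload": {
  "motion": "0 0 0.7 0 0;0 0 0.5 0 0;0 0 0.4 0 0;0 0 0 0 0"
}}

```text
time_s: 35.4
ee_pos: [0.5448, -0.2548, 0.0391]
eef_rot: [-3.142, 0.0, 1.355]
force: [0.6, 0.2, -0.8]
gripper_width: 0.023
```

>>> {"api": "carry_out", "payload": {
  "motion": "0 0 0.5 0 0;0 0 0.3 0 0;0 0 0 0 0"
}}

```text
time_s: 35.78
ee_pos: [0.5448, -0.2548, 0.039]
eef_rot: [3.141, -0.0, 1.354]
force: [-4.8, 2.1, 12.7]
gripper_width: 0.0228
```

Contact with the tray floor; I ease off and release.

>>> {"api": "carry_out", "payload": {
  "motion": "0 0 -0.5 0 0;0 0 0 0 0;0 0 0 0 0.3;0 0 0 0 0.4;0 0 0 0 0.5;0 0 0 0 0.7;0 0 0 0 0.7;0 0 0 0 0.7"
}}

```text
time_s: 36.78
ee_pos: [0.5448, -0.2548, 0.0388]
eef_rot: [-3.142, 0.0, 1.355]
force: [-0.6, 0.3, -0.1]
gripper_width: 0.0601
```

>>> {"api": "carry_out", "payload": {
  "motion": "0 0 -5 0 0.7;0 0 -12 0 0.7;0 0 -25 0 0.7;0 0 -25 0 0.7;0 0 -30 0 0.7;0 0 -30 0 0.7;0 0 -25 0 1;0 0 -15 0 1;0 0 0 0 1"
}}

```text
time_s: 37.9
ee_pos: [0.5452, -0.2549, 0.2068]
eef_rot: [3.14, -0.0, 1.355]
force: [-0.3, 0.4, -1.0]
gripper_width: 0.0857
```

>>> {"api": "carry_out", "payload": {
  "motion": "10 0 0 0 1;30 0 0 0 1;35 0 0 0 1;35 0 0 0 1;35 0 0 0 1;30 0 0 0 1;10 0 0 0 1;0 0 0 0 1;0 0 0 0 1"
}}

```text
time_s: 39.02
ee_pos: [0.5841, -0.0752, 0.2056]
eef_rot: [-3.141, 0.001, 1.353]
force: [0.1, 0.0, -0.2]
gripper_width: 0.0854
```

```bash
python3 -c "
from h import *
s=snap('scene','s9');snap('top','t9')
m=np.vstack([cv2.resize(s[140:380,160:500],(640,452))])
cv2.imwrite('pics/s9c.png',m[:,:,::-1])
print(proj('scene',[[.5448,-.2548,.065]]))
a=cv2.imread('pics/scene0.png').astype(int);d=abs(a-cv2.imread('pics/scene9.png' if 0 else 'pics/s9.png')).sum(2)
for n,b in dict(jar=(305,310,358,385),glue=(192,225,220,280),folder=(338,190,400,226)).items(): print(n,d[b[1]:b[3],b[0]:b[2]].mean().round(1))"
```

```text
[[251.51685215 174.82707615]]
jar 10.4
glue 10.1
folder 36.5
```

View pics/s9c.png

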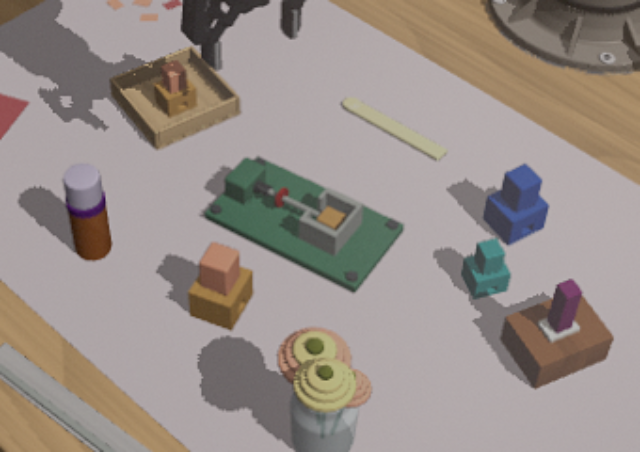

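The die stands upright in the tray (175,90), the key is upright in its stand (560,310), and the glue, jar and folder are where they were. The folder's ends still project to about px (343,194) and (396,222), so its image difference comes from shadow. Handing in.

```bash
python3 -c "
from h import *
print(r.job_done())"
```

```text
the job is handed in; nothing more can be done
None
```

The job is done and handed in at about 39 s of the allowed 72 s. I straddled the pin with the purple key and pressed the collar until the die rose. The key went back in its stand, and I then lifted the die out and set it in the tray.

**Pressing the pin:** I pressed up to about 13 N and held for roughly 2 s. The die rose fully: its grip top in the picture matched 95 mm within a pixel. I then let the pin back slowly.

**Key:** the pictures showed it upright in its stand with the flange flat on top. It seated with no notable force.

**Die:** it stands upright near the middle of the tray. The tray-floor contact read about 13 N along the vertical, a little firmer than I intended, and I eased off before opening the fingers.

**Bystanders:** the glue bottle and jar are unchanged between the first and last pictures. The image-difference check flagged the bone folder (36.5, against about 10 for the other two). Its ends are in the same place as before, so I put that down to shadow.

No check failed. The gripper was clear of everything at hand-in.

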